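# Zero the moisture meter and hold it on the marked spot of a half-log blank

### The job

With the moisture meter still in its plywood rest, turn the knob on its dial until the red peak pointer is back at its zero stop. Then lift the meter out and hold it on the red crayon cross on the sloping sawn face of the half-log: foot centred on the cross and flat on the wood, long side along the grain, pressed gently so that the sprung foot goes in about half-way (never hard). Finish still holding it there like that, with the pointer still at zero and the other things on the bench left where they are.

Things in the scene. Friction and masses are not known exactly. Their poses are not given: they have to be found in the camera images.
- meter: Loose moisture meter, 280 g: teal housing 96 (x) x 56 (y) x 34 (z) mm, black rubber grips on the long sides (y = -28 and +28 mm). Origin: centre of the housing's underside; z up out of the white dial (54 mm across, glass at z = 39 mm) with the knob in its middle (top at z = 61 mm). A sprung foot stands 10 mm out of the underside. Grip it across the 56 mm width at the middle of the side grips.
- peak (a joint): Angle of the peak-pointer knob, rad: 0 = red pointer at its zero stop (a hard stop), growing clockwise seen from above the dial (so turn it counter-clockwise to reset it), at most 4.2. Stays where it is left (friction about 0.02 N m).
- knob (a point): Middle of the knob's black grip bar, 28 (this point's x) x 10 (y) x 19 (z) mm, on the knob's axis: 51 mm above the meter's origin, 12 mm above the dial glass, 10 mm below the knob's top. Its axes turn with the knob; +x is the way the red pointer points.
- foot (a joint): How far the sprung foot is pushed into the meter, m: 0 = fully out, 0.010 = fully in. It stays out under the meter's own weight: it starts to move at 3.5 N and needs 0.5 N more for each mm (6 N half-way, 8.5 N fully in).
- pad (a point): Centre of the contact face (underside) of the sensing foot, a 50 (x) x 38 (y) mm brass plate in a black frame; axes as the meter's, moves with the foot. 10 mm below the meter's origin when the foot is out.
- rest: Fixed plywood rest of the meter, 124 (x) x 84 (y) x 30 (z) mm. Origin: centre of its underside, on the bench; axes as the meter's in it, whose origin is 18 mm above this one. End walls and four corner cheeks reach 12 mm up the housing, 1.5 mm clear of it; the middle 60 mm of both long sides is open down to the 6 mm thick base plate.
- blank: Fixed half-log on wedges, bark down: radius 110 mm, 240 mm long along its y (the grain). Origin: on the bench under the log's axis; z up. The flat pale sawn face, 214 mm wide, slopes 0.25 rad (14.3 degrees) down towards the log's own -x; its middle is at x = 6, z = 86 mm, its upper edge 112 mm high. The wedges reach out to x = -145 and +145 mm, 45 mm high.
- mark (a point): Middle of the red crayon cross on the sawn face (arms 76 mm long, 6 mm wide), on the wood's surface. z: square out of the face; y: along the grain; x: up the slope. Lies up to 60 mm along the grain from the middle of the face.
- tin: Bystander: round wax tin, 70 mm across, 31 mm high, green with a brass lid. Origin under its centre. Stands off the rest's +x end.
- sander: Bystander: cork sanding block 107 x 66 x 28 mm. Origin under its centre. Lies off the rest's -x end.
- crayon: Bystander: red lumber crayon lying flat, 80 mm long, 13 mm thick, between the wedges at the foot of the log's low side. Origin under its middle.
- mallet: Bystander: dark carver's mallet standing on its head, 94 mm across, 200 mm high. Origin under its centre.
- bowl: Bystander: small turned bowl, 124 mm across, 55 mm high. Origin under its centre.
- chuck_key: Bystander: steel T-handled chuck key lying flat, 100 x 95 x 13 mm. Origin at the middle of its T bar.
- glue: Bystander: white glue bottle, 54 mm across, 130 mm high. Origin under its centre.
There are look-alikes about, which are no part of the job. Leave any orange look-alike of the meter alone.

How it is judged:
By the outcome, as a careful person would: the job done as asked, in the order asked, and still so for the second after the job is handed in, while the arm keeps its last pose, push and grip.
It also fails if it takes over 48 s, if anything falls off the work surface, if the arm or the gripper's body presses on something with over 40 N, if the wrist force passes 120 N, or if a joint passes its speed limit or range.

### The arm

A 7-joint arm with a two-finger parallel gripper is mounted at the origin on the work surface. World frame = base frame: x ahead of the robot, y to its left, z up, the work surface at z = 0. Lengths are in mm, angles in rad, forces in N, time in s.
With the tool pointing down it reaches from about 350 to 775 mm from the base axis. Payload 3.1 kg.
Tool frame: the origin (TCP) lies midway between the tips of the shut fingers; the grasp point (between the pads) lies 19 mm behind it; z points along the fingers, y is the direction in which the jaws open and shut (so a half turn about z gives the same grasp; the last joint's range is limited). The gripper opens to 85 mm and grips with 20 to 120 N. Pads are 22 mm wide; open, the fingers measure 114 mm over their backs; the gripper's body (76 mm by 85 mm) begins 54 mm behind the grasp point. The pads swing forward as they close: fully open they stand 13 mm farther back than shut.
Start: joints at [1.126, 0.311, 0.014, 1.512, -0.004, 1.319, -0.027], TCP at [215.631, -505.985, 231.304] pointing down, gripper open.
Joint ranges: [-2.7, 2.7], [-0.3, 1.91], [-1.27, 1.3], [0.12, 2.57], [-1.44, 4.58], [0.2, 2.03], [-3.05, 3.05]. Speed limits (rad/s): [2.79, 2.79, 3.14, 3.14, 3.14, 3.14, 3.14].

### API

Orientations are given as a 3x3 rotation matrix whose columns are the frame's x, y, z axes.
In Python, from rig import env gives the robot as it stands. The module is installed in compiled form; this text tells all that it offers.
- The arm moves only by the tool play_rows, never from a script. Its argument "deltas" is one flat list of numbers, 6 for each row, row after row: the shift along the tool's x, y, z in m, then the turn, a rotation vector about the tool's x, y, z in degrees. In form: [tx, ty, tz, rx, ry, rz, tx, ty, tz, rx, ry, rz, ...]. A call has 1 to 12 rows; each row is the pose to reach, as a shift and turn from the pose commanded when the call began, along the tool's axes at that moment; what a row does not reach only later rows make up. A row lasts 1/12 s, in which the tool goes at most 41.7 mm and 7.16 degrees, less where a joint would pass 70% of its speed; a pose out of reach is approached as far as the arm can. A call with a gripper value outside its range is refused whole. "fingers" is the finger opening in m, from 0 to 0.0854, set as the call begins (left out, the last holds). The fingers move at their own pace and stop on an object; "newtons" is the grip in N (left out, the last holds). Time passes only in rows, so rows that repeat a pose let the fingers close. It gives the time, the measured TCP pose, the force and the opening at its end, in the units of the state.
- env.read_state(): the state, without advancing time (a new reading comes with each control period).
- env.snapshot(name): name is "scene" or "top" or "wrist"; returns the picture (480x640x3 uint8, red, green, blue); there is no depth.
- env.camera_model(name): a dict with "fx", "fy", "cx", "cy" (pixels), "k1" (the pictures are not rectified: a ray, as slopes to the right and down, at radius r is drawn at 1 + k1 r^2 times it, then the intrinsics apply), "rvec" (rotation vector, rad) and "tvec" (3), from world to camera coordinates, as OpenCV has them. Camera axes: x right, y down, z forward; pixel columns grow to the right and rows downward; lengths in mm; the calibration is good to about 2 mm. A picture is of the moment at which its call begins: read the wrist's pose just before it. camera_model takes no time and is no camera call; for the wrist camera it gives the pose at the moment of the call.
- env.hand_in(): hands the job in, once; it reports no verdict.
Trained networks look in the newest picture that a camera, given by its name, has taken for a name from the list of things; names that differ only in an ending like _2 or _b are one class to them, and where a whole thing is asked for, a point or a joint stands for the part that bears it (a point fixed in the world has none). Each returns a list of dicts, best first, with "score" (0 to 1); they miss things now and then, are a little off and sometimes report something else, mostly with a low value. They report only what shows in the picture. A call takes as long as a camera call. They do not tell look-alikes from the thing itself.
- env.spot_in(camera, query): "extent" ([left, top, right, bottom] in pixels, round what is visible of it).
- env.spot_point(camera, query): "at" ([column, row] in pixels: a listed point, or the origin of a listed thing).
The state is a dict: "time": time; "joint_pos": joint angles; "joint_vel": joint speeds; "joint_efforts": joint torques, N m; "tcp_pos": TCP position; "tool_rot": TCP orientation; "contact_force": force on the tool from outside, world axes, zero at the start; "moment": the same for the moment, N m; "opening": finger opening in mm.
Only numpy, scipy, OpenCV 4.12 (cv2) and the standard library are available. Lean on these libraries where they do the work, as an engineer would, in place of code of your own. Each camera call takes 0.05 s, during which the arm holds its last target.

## Working session

There is one attempt and no reset: what is moved stays moved. The work goes in short steps, Python scripts to look and compute and a tool call to move; the robot and the scene stay as the last step left them, time stands still between calls to the robot, and variables do not carry over. Pictures are saved under pics/ and viewed, and the job is handed in when it is done.

Besides the shell and the picture viewer there is one more tool, called as name(argument=value, ...) on one line, values as JSON. play_rows: Moves the arm, as the interface text tells. Its arguments: {"type":"object","properties":{"deltas":{"type":"array","items":{"type":"number"}},"fingers":{"type":"number"},"newtons":{"type":"number"}},"required":["deltas"]}

```bash
mkdir -p pics; ls; python3 - <<'E'
from rig import env
import cv2
s=env.read_state()
print({k:(v.tolist() if hasattr(v,'tolist') else v) for k,v in s.items()})
for n in ("scene","top","wrist"):
    im=env.snapshot(n); cv2.imwrite(f"pics/{n}0.png",im[:,:,::-1])
    print(n,env.camera_model(n))
E
```

```text
pics
{'time': 0.0, 'joint_pos': [1.1262537960286718, 0.3117117334630278, 0.014006127597014171, 1.5130700669075012, -0.004401622024335321, 1.3192040769758968, -0.02719260810845644], 'joint_vel': [-0.001520102792136135, -0.0004626977021608354, 0.00030590217490479045, 0.0016638236314627409, 0.0019327196976840861, -0.001146382775857891, -0.000543887138878452], 'joint_efforts': [-0.0009662814045441337, -37.99185633659363, 0.1452753972262144, -23.059380054473877, 0.012220462958794087, 0.013605844869744033, -4.913461424393972e-06], 'tcp_pos': [215.3344347740645, -505.2926273371842, 230.22351264265032], 'tool_rot': [[0.9199227459082516, 0.39209833951103634, -0.0010167169274727867], [0.3920996451524052, -0.9199202795878794, 0.0021324807890899817], [-9.915634374113406e-05, -0.00236037192957877, -0.9999972094022931]], 'contact_force': [0.03372843714215049, 0.44132529614163357, -0.02338809031895957], 'moment': [0.01698464110023536, 0.04765699899472755, 0.0060581190962279196], 'opening': 85.36062334401255}
scene {'fx': 550.7616482575534, 'fy': 550.7616482575534, 'cx': 325.34248870676646, 'cy': 246.67477665746347, 'k1': -0.011006447257198007, 'rvec': array([ 1.48251155,  2.16750011, -0.78008748]), 'tvec': array([ 173.53453745, -353.0870736 , 1749.8261772 ])}
top {'fx': 580.0346971879521, 'fy': 580.0346971879521, 'cx': 317.33358694287455, 'cy': 247.4724719241668, 'k1': -0.03654107144521947, 'rvec': array([ 2.1806115 , -2.21210646,  0.07276204]), 'tvec': array([   5.6302044 ,  551.54056967, 1160.64614737])}
wrist {'fx': 357.22966891453956, 'fy': 357.22966891453956, 'cx': 315.6483370675166, 'cy': 245.71151866513566, 'k1': -0.014136537813781715, 'rvec': array([-2.40048928,  1.58434716,  0.24694568]), 'tvec': array([-548.9866747 ,  -39.74369408,  381.11749144])}
```

View pics/scene0.png

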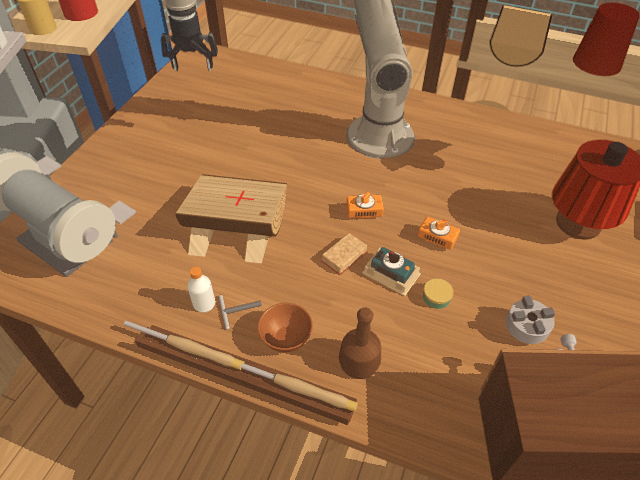

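View pics/top0.png

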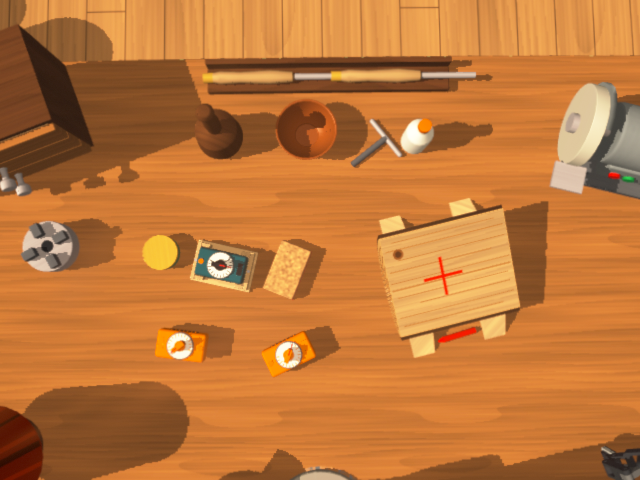

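View pics/wrist0.png

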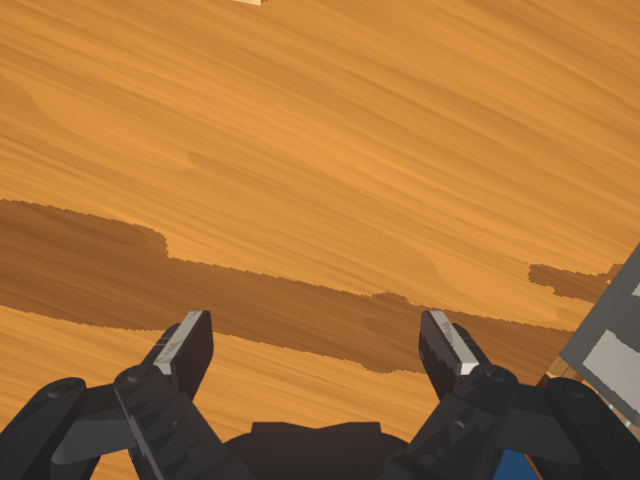

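The teal meter in its rest is at top-view (223,265). The orange look-alikes are at (181,345) and (289,354). The cross is at (444,275), with the crayon on the log's low (robot) side. The tin is on the meter's +x end (world +y) and the sander on its -x end.

```bash
cat > h.py <<'E'
import numpy as np, cv2
from rig import env
def K(c): return np.array([[c['fx'],0,c['cx']],[0,c['fy'],c['cy']],[0,0,1.]])
def D(c): return np.array([c['k1'],0,0,0.])
def proj(c,P): return cv2.projectPoints(np.asarray(P,float).reshape(-1,3),c['rvec'],c['tvec'],K(c),D(c))[0].reshape(-1,2)
def ray(c,uv):
    n=cv2.undistortPoints(np.asarray(uv,float).reshape(-1,1,2),K(c),D(c)).reshape(-1,2)
    R=cv2.Rodrigues(c['rvec'])[0]
    d=np.c_[n,np.ones(len(n))]@R
    return -R.T@c['tvec'],d
def atz(c,uv,z):
    o,d=ray(c,uv); return o+d*((z-o[2])/d[:,2])[:,None]
def onplane(c,uv,p,n):
    o,d=ray(c,uv); return o+d*(((p-o)@n)/(d@n))[:,None]
def tri(c1,u1,c2,u2):
    o1,d1=ray(c1,u1);o2,d2=ray(c2,u2);d1=d1[0]/np.linalg.norm(d1[0]);d2=d2[0]/np.linalg.norm(d2[0])
    A=np.c_[d1,-d2];t=np.linalg.lstsq(A,o2-o1,rcond=None)[0]
    a=o1+t[0]*d1;b=o2+t[1]*d2
    return (a+b)/2,np.linalg.norm(a-b)
def rz(a): return np.array([[np.cos(a),-np.sin(a),0],[np.sin(a),np.cos(a),0],[0,0,1.]])
def ry(a): return np.array([[np.cos(a),0,np.sin(a)],[0,1,0],[-np.sin(a),0,np.cos(a)]])
E
python3 - <<'E'
from h import *
C={n:env.camera_model(n) for n in("scene","top")}
for q in("meter","knob","rest","mark","blank","tin","sander","crayon","pad"):
    for n in C:
        r=env.spot_point(n,q)
        print(q,n,[(np.round(x['at'],1).tolist(),round(x['score'],2)) for x in r[:4]])
t=cv2.imread("pics/top0.png")
cv2.imwrite("pics/topc1.png",cv2.resize(t[225:305,175:275],None,fx=7,fy=7,interpolation=cv2.INTER_CUBIC))
cv2.imwrite("pics/topc2.png",cv2.resize(t[190:365,360:540],None,fx=4,fy=4,interpolation=cv2.INTER_CUBIC)[:600])
E
```

```text
meter scene [([365.6, 209.3], 0.74), ([437.2, 239.2], 0.69), ([389.1, 269.1], 0.65)]
meter top [([289.5, 352.9], 0.92), ([185.5, 344.4], 0.8), ([223.8, 269.2], 0.69)]
knob scene [([394.9, 255.3], 0.58), ([363.0, 196.0], 0.44), ([443.3, 225.4], 0.43), ([238.7, 217.9], 0.32)]
knob top [([287.3, 353.1], 0.7), ([216.0, 264.2], 0.68), ([180.7, 348.9], 0.67)]
rest scene [([389.8, 273.9], 0.75)]
rest top [([225.2, 266.8], 0.6), ([385.9, 137.0], 0.19)]
mark scene [([436.3, 292.6], 0.57)]
mark top []
blank scene [([239.8, 218.3], 0.57)]
blank top [([444.0, 278.9], 0.57), ([225.1, 268.1], 0.52)]
tin scene [([438.9, 292.0], 0.95)]
tin top [([163.5, 251.6], 0.87)]
sander scene [([339.7, 251.1], 0.81), ([224.4, 313.4], 0.26)]
sander top [([287.6, 267.3], 0.75), ([163.9, 253.7], 0.59)]
crayon scene []
crayon top [([454.4, 334.3], 0.81)]
pad scene [([239.0, 195.6], 0.62)]
pad top []
```

```bash
python3 - <<'E'
import cv2
s=cv2.imread("pics/scene0.png")
cv2.imwrite("pics/scc1.png",cv2.resize(s[235:305,345:435],None,fx=8,fy=8,interpolation=cv2.INTER_CUBIC))
E
```

```text
(no output)
```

View pics/topc1.png

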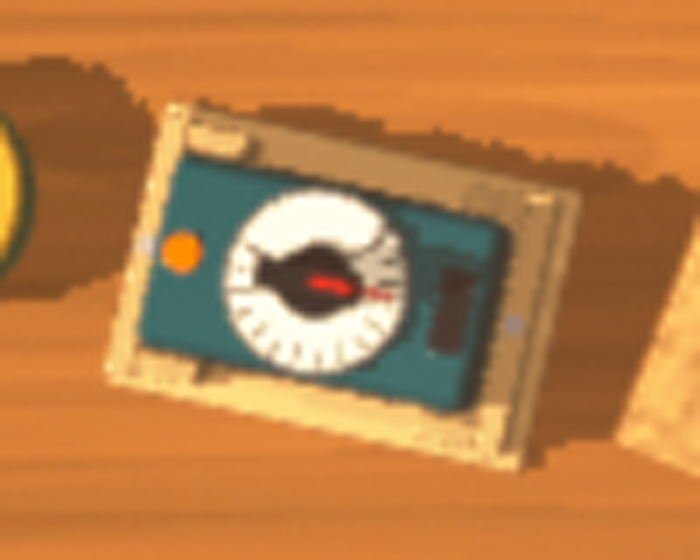

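View pics/topc2.png

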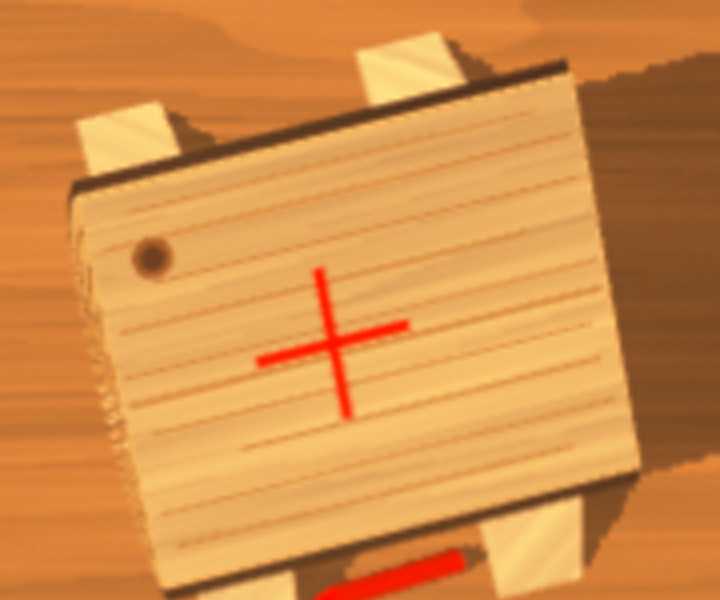

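View pics/scc1.png

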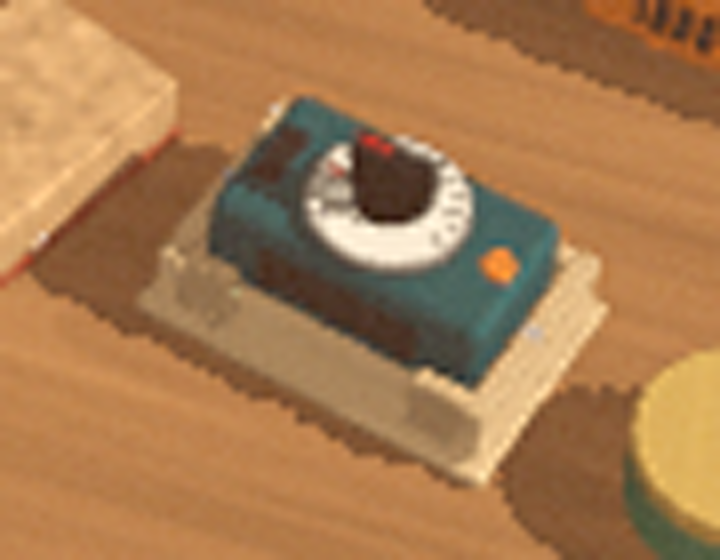

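```bash
cat > m.py <<'E'
from h import *
from scipy.optimize import least_squares
c=env.camera_model("top"); cs=env.camera_model("scene")
u=lambda p,o,s: np.array(p,float)/s+np.array(o)-0.5+0.5/s
# rest top corners z=30
rc=u([(175,105),(578,190),(522,468),(110,380)],(175,225),7)
P=atz(c,rc,30); print("rest corners",P.round(1).tolist())
print("sides",[np.linalg.norm(P[i]-P[(i+1)%4]).round(1) for i in range(4)],"centre",P.mean(0).round(1))
ex=(P[0]+P[3]-P[1]-P[2])[:2]; print("rest yaw",np.arctan2(ex[1],ex[0]))
print("dial",atz(c,u((315,282),(175,225),7)[None],57).round(1))
# log
fc=u([(72,190),(567,68),(638,472),(168,592)],(360,190),4)
a=.25; L=np.array([[107,120],[107,-120],[-107,-120],[-107,120]],float)
# local: x up slope s, y grain
def face(p,s,y):
    R=rz(p[2]); l=np.array([6+s*np.cos(a),y,86+s*np.sin(a)]); return R@l+np.array([p[0],p[1],0])
f=lambda p: (proj(c,[face(p,*l) for l in L])-fc).ravel()
r=least_squares(f,[480,-230,.2]); p=r.x; print("log",p,r.fun.round(1))
n=rz(p[2])@np.array([-np.sin(a),0,np.cos(a)])
m=u([(333,344),(258,362),(408,325),(320,268),(348,418)],(360,190),4)
M=onplane(c,m,face(p,0,0),n); print("mark",M.round(1).tolist())
print("in log",((M-face(p,0,0))@rz(p[2])).round(1).tolist())
print("grain yaw",np.arctan2(*(M[1]-M[2])[:2][::-1])-np.pi/2, np.linalg.norm(M[1]-M[2]),np.linalg.norm(M[3]-M[4]))
print("scene proj of mark",proj(cs,M[0]),"dial in scene",proj(cs,atz(c,u((315,282),(175,225),7)[None],57)))
E
python3 m.py
```

```text
rest corners [[569.9, 233.7, 30.0], [543.9, 118.5, 30.0], [464.9, 135.1, 30.0], [491.5, 252.6, 30.0]]
sides [np.float64(118.2), np.float64(80.8), np.float64(120.4), np.float64(80.6)] centre [517.6 185.   30. ]
rest yaw 1.348137158522186
dial [[517.9 189.5  57. ]]
log [ 4.88766441e+02 -2.56617213e+02  2.33871252e-01] [ 0.1 -2.1 -0.5 -2.7  0.6  2.1 -0.2  2.9]
mark [[490.3, -240.5, 85.8], [482.3, -204.3, 86.0], [498.8, -276.8, 85.8], [526.3, -233.2, 95.2], [454.8, -248.9, 76.5]]
in log [[-0.7, 15.3, -0.2], [-0.2, 52.4, -0.0], [-0.9, -22.0, -0.2], [36.0, 14.1, 9.2], [-37.3, 15.4, -9.5]]
grain yaw 0.22439821472409927 74.3291264449727 75.6650414600209
scene proj of mark [[239.22403741 197.86932406]] dial in scene [[393.00506342 259.59787394]]
```

```bash
cat >> h.py <<'E'
def mv(Pt,Rt,s=None):
    """shift (m) in tool axes and rotvec deg to reach target"""
    s=s or env.read_state(); R=np.array(s['tool_rot']);p=np.array(s['tcp_pos'])
    t=R.T@(np.array(Pt)-p)/1000; r=np.degrees(cv2.Rodrigues(R.T@Rt)[0].ravel())
    return t.round(4),r.round(2)
def down(yaw): # tool x at yaw, z down
    x=np.array([np.cos(yaw),np.sin(yaw),0]);z=np.array([0,0,-1.]);return np.c_[x,np.cross(z,x),z]
def st():
    s=env.read_state();R=np.array(s['tool_rot'])
    print("t",round(s['time'],2),"tcp",np.round(s['tcp_pos'],1),"yaw",round(np.arctan2(R[1,0],R[0,0]),3),"z",R[:,2].round(3),"F",np.round(s['contact_force'],2),"M",np.round(s['moment'],3),"op",round(s['opening'],1),"q",np.round(s['joint_pos'],2));return s
E
python3 - <<'E'
from h import *
s=st();c=env.camera_model("wrist");R=np.array(s['tool_rot'])
Rc=cv2.Rodrigues(c['rvec'])[0]
print("cam in tool",R.T@(-Rc.T@c['tvec']-s['tcp_pos']),"\naxes in tool (cols)\n",(R.T@Rc.T).round(3))
print(mv([480,187,235],down(1.348)))
E
```

```text
t 1.05 tcp [ 215.6 -506.   231.3] yaw 0.403 z [-0. -0. -1.] F [-1.19  0.29 -0.42] M [ 0.015  0.002 -0.03 ] op 85.4 q [ 1.13  0.31  0.01  1.51 -0.    1.32 -0.03]
cam in tool [  77.72316313   -0.18563852 -143.99378726] 
axes in tool (cols)
 [[ 0.001 -0.953 -0.302]
 [ 1.     0.001  0.   ]
 [-0.    -0.302  0.953]]
(array([ 0.5149, -0.5339, -0.0037]), array([  0.  ,   0.  , -54.15]))
```

```bash
python3 - <<'E'
from h import *
print(mv([519,186,231],down(1.348)))
E
```

```text
(array([ 5.504e-01, -5.177e-01,  3.000e-04]), array([  0.  ,   0.  , -54.15]))
```

play_rows(deltas=[0.028,-0.026,0,0,0,-3,0.056,-0.052,0,0,0,-6,0.084,-0.078,0,0,0,-10,0.112,-0.104,0,0,0,-14,0.14,-0.13,0,0,0,-18,0.168,-0.156,0,0,0,-22,0.196,-0.182,0,0,0,-26,0.224,-0.208,0,0,0,-30,0.252,-0.234,0,0,0,-34,0.28,-0.26,0,0,0,-38,0.308,-0.286,0,0,0,-42,0.336,-0.312,0,0,0,-46])

```text
time: 2.05
tcp_pos: [402.9, -85.5, 231.7]
tool_rot: [[0.354, 0.935, 0.001], [0.935, -0.354, -0.001], [-0.0, 0.001, -1.0]]
contact_force: [0.4, -1.5, 0.6]
opening: 85.6
```

```bash
python3 - <<'E'
from h import *
st();print(mv([519,186,150],down(1.348)))
E
```

```text
t 2.05 tcp [402.9 -85.5 231.7] yaw 1.209 z [ 0.001 -0.001 -1.   ] F [ 0.39 -1.51  0.58] M [ 0.006 -0.014  0.066] op 85.6 q [ 0.61  0.04 -0.46  1.84  0.02  1.26 -0.21]
(array([0.2951, 0.0123, 0.0816]), array([ 0.08,  0.03, -7.98]))
```

play_rows(deltas=[0.035,0.001,0.005,0,0,-2,0.07,0.003,0.013,0,0,-4,0.105,0.004,0.023,0,0,-6,0.14,0.006,0.033,0,0,-8,0.175,0.007,0.043,0,0,-8,0.21,0.009,0.053,0,0,-8,0.245,0.01,0.063,0,0,-8,0.275,0.012,0.073,0,0,-8,0.295,0.0123,0.0817,0,0,-8,0.295,0.0123,0.0817,0,0,-8])

```text
time: 2.88
tcp_pos: [518.3, 189.6, 147.8]
tool_rot: [[0.217, 0.976, -0.003], [0.976, -0.217, 0.004], [0.004, -0.004, -1.0]]
contact_force: [1.1, 0.5, -1.0]
opening: 85.1
```

```bash
python3 - <<'E'
from h import *
st()
im=env.snapshot("wrist"); cv2.imwrite("pics/w1.png",im[:,:,::-1]); np.save("w1c.npy",env.camera_model("wrist"),allow_pickle=True)
for q in("knob","meter"): print(env.spot_point("wrist",q))
cv2.imwrite("pics/w1c.png",cv2.resize(im[120:340,200:440,::-1],None,fx=2.7,fy=2.7,interpolation=cv2.INTER_CUBIC))
E
```

```text
t 2.88 tcp [518.3 189.6 147.8] yaw 1.352 z [-0.003  0.004 -1.   ] F [ 1.14  0.5  -0.98] M [ 0.04  -0.012  0.002] op 85.1 q [ 0.08  0.45 -0.63  1.62  0.27  1.17 -0.83]
[{'at': [52.3, 186.5], 'score': 0.96}, {'at': [312.1, 259.3], 'score': 0.69}, {'at': [313.6, 64.3], 'score': 0.35}]
[{'at': [95.3, 181.0], 'score': 0.98}, {'at': [315.0, 238.6], 'score': 0.71}]
```

View pics/w1.png

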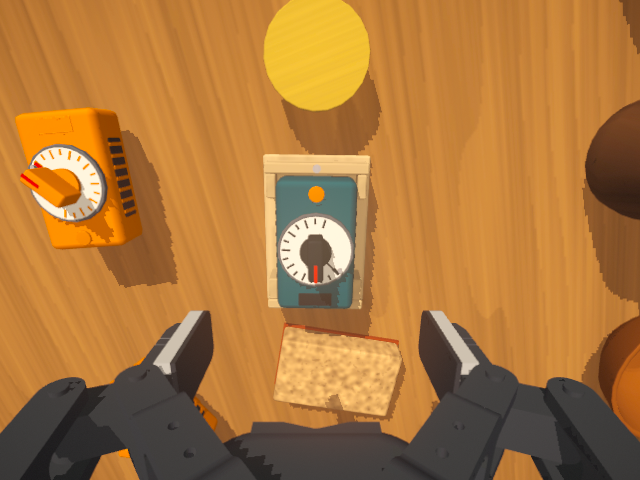

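View pics/w1c.png

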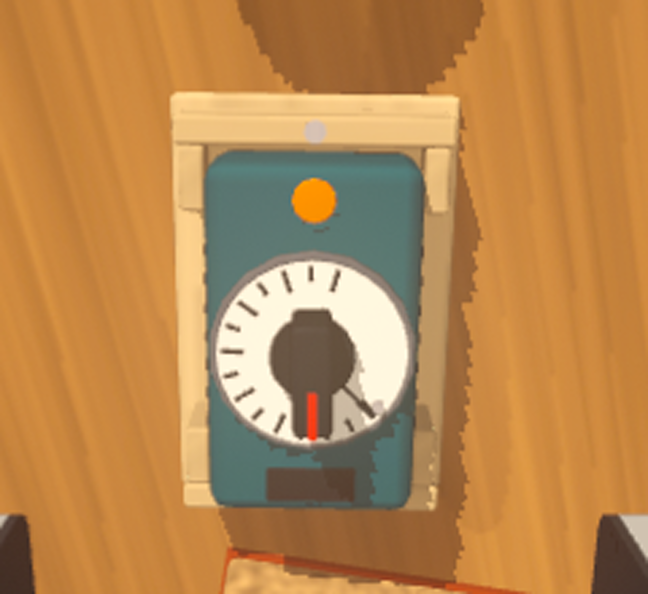

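```bash
cat > m2.py <<'E'
from h import *
from scipy.optimize import least_squares
c=np.load("w1c.npy",allow_pickle=True).item()
u=lambda p: np.array(p,float)/2.7+np.array([200,120])-0.5+0.5/2.7
print("dial",atz(c,u([(312.5,350)]),57).round(1))
px=u([(171,95),(459,97),(312.5,350),(312.5,273-20+0)])
R=atz(c,u([(171,95),(459,97),(185,506),(438,508)]),30).round(1);print(R.tolist(),np.linalg.norm(R[0]-R[1]),np.linalg.norm(R[0]-R[2]))
H=atz(c,u([(205,160),(423,160),(210,490),(411,490),(314,201)]),52).round(1);print(H.tolist(),np.linalg.norm(H[0]-H[1]),np.linalg.norm(H[2]-H[3]))
for a,b in((0,2),(1,3)):
    for Q in(R,H): d=Q[a]-Q[b];print("yaw",np.arctan2(d[1],d[0]))
print("rest centre",R.mean(0),"H mid width",H[:4].mean(0))
cx=atz(c,u([(312.5,350)]),57)[0]; d=H[4]-cx;print("orange-dial yaw",np.arctan2(d[1],d[0]))
d=atz(c,u([(312.5,440)]),58)[0]-cx; e=atz(c,u([(372,415)]),57)[0]-cx
print("pointer,zero yaw",np.arctan2(d[1],d[0]),np.arctan2(e[1],e[0]))
E
python3 m2.py
```

```text
dial [[518.4 187.2  57. ]]
[[495.4, 256.0, 30.0], [569.6, 238.8, 30.0], [468.0, 138.5, 30.0], [542.4, 121.3, 30.0]] 76.1674471148929 120.65243470398762
[[502.9, 239.5, 52.0], [555.5, 227.8, 52.0], [481.7, 152.1, 52.0], [535.6, 140.2, 52.0], [527.0, 223.8, 52.0]] 53.88552681379298 55.198007210405734
yaw 1.3416989178390875
yaw 1.3328294149908246
yaw 1.3433138668905056
yaw 1.347418408241401
rest centre [518.85 188.65  30.  ] H mid width [518.925 189.9    52.   ]
orange-dial yaw 1.3407020579086466
pointer,zero yaw -1.790841987625211 -1.0744908864447502
```

```bash
python3 - <<'E'
from h import *
print(mv([518.5,188,62],down(1.345)))
E
```

```text
(array([ 0.0047, -0.0017,  0.0875]), array([-0.01,  0.07,  0.  ]))
```

```bash
python3 - <<'E'
from h import *
for i in range(3):
    st();print(mv([518.5,188,62],down(1.345)))
    if i<1: env.snapshot("wrist")
c=env.camera_model("wrist");c0=np.load("w1c.npy",allow_pickle=True).item();print(c['tvec']-c0['tvec'],c['rvec']-c0['rvec'])
E
```

```text
t 3.03 tcp [519.2 183.1 149.5] yaw 1.345 z [-0.    -0.001 -1.   ] F [ 0.18  0.26 -0.24] M [-0.001 -0.062  0.04 ] op 85.3 q [ 0.09  0.44 -0.62  1.62  0.28  1.17 -0.83]
(array([ 0.0047, -0.0017,  0.0875]), array([-0.01,  0.07,  0.  ]))
t 3.08 tcp [519.4 182.5 149.8] yaw 1.344 z [ 0.    -0.001 -1.   ] F [-0.   -1.06 -0.03] M [ 0.01  -0.005 -0.039] op 85.0 q [ 0.09  0.44 -0.62  1.62  0.28  1.17 -0.83]
(array([ 0.0053, -0.0022,  0.0878]), array([ 0.03,  0.07, -0.08]))
t 3.08 tcp [519.4 182.5 149.8] yaw 1.344 z [ 0.    -0.001 -1.   ] F [-0.   -1.06 -0.03] M [ 0.01  -0.005 -0.039] op 85.0 q [ 0.09  0.44 -0.62  1.62  0.28  1.17 -0.83]
(array([ 0.0053, -0.0022,  0.0878]), array([ 0.03,  0.07, -0.08]))
[-0.68867811 -1.29305565 -0.01151834] [ 0.0032561   0.00920798 -0.0030939 ]
```

```bash
python3 - <<'E'
from h import *
c=env.camera_model("wrist");np.save("w2c.npy",c,allow_pickle=True)
im=env.snapshot("wrist"); c2=env.camera_model("wrist");print(c2['tvec']-c['tvec']);st()
cv2.imwrite("pics/w2c.png",cv2.resize(im[120:340,200:440,::-1],None,fx=2.7,fy=2.7,interpolation=cv2.INTER_CUBIC))
E
```

```text
[-0.070881    0.12063597 -0.01060469]
t 3.13 tcp [519.6 182.2 150. ] yaw 1.343 z [ 0.001 -0.001 -1.   ] F [-0.63 -0.38  0.09] M [ 0.028 -0.043  0.032] op 85.3 q [ 0.09  0.44 -0.62  1.62  0.28  1.17 -0.83]
```

View pics/w2c.png

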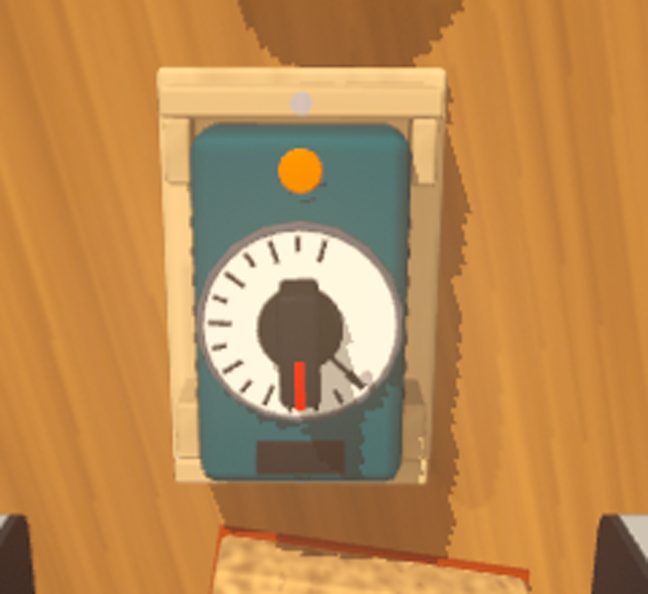

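```bash
python3 - <<'E'
from h import *
c=np.load("w2c.npy",allow_pickle=True).item()
u=lambda p: np.array(p,float)/2.7+np.array([200,120])-0.5+0.5/2.7
Dd=atz(c,u([(300.3,223),(300.3,419),(198,322),(403,322)]),57);print("dial",Dd.round(1).tolist(),Dd[:2].mean(0),Dd[2:].mean(0),np.linalg.norm(Dd[0]-Dd[1]),np.linalg.norm(Dd[2]-Dd[3]))
H=atz(c,u([(191,130),(410,130),(197,470),(401,470),(300,171)]),52);cx=(Dd[:2].mean(0)+Dd[2:].mean(0))/2
print(H[:4].mean(0),np.linalg.norm(H[0]-H[1]),np.linalg.norm(H[2]-H[3]))
for a,b in((0,2),(1,3)):
    d=H[a]-H[b];print("yaw",np.arctan2(d[1],d[0]))
d=H[4]-cx;print("orange-dial yaw",np.arctan2(d[1],d[0]))
# pointer at dial level, zero
for q in((300,408),(365,390)):
    d=atz(c,u([q]),57)[0]-cx; print("yaw",np.arctan2(d[1],d[0]))
d=atz(c,u([(299,282)]),79)[0]-atz(c,u([(299,400)]),79)[0];print("bar yaw",np.arctan2(d[1],d[0]))
st();print(mv([cx[0],cx[1],62],down(1.345)),cx)
E
```

```text
dial [[524.2, 215.3, 57.0], [512.2, 164.3, 57.0], [492.8, 196.2, 57.0], [544.0, 184.5, 57.0]] [518.21775161 189.81186458  57.        ] [518.3991287  190.35781602  57.        ] 52.356960897800064 52.47771693374239
[518.58281574 192.31055128  52.        ] 53.88960388400833 56.05996605213053
yaw 1.3243411877822517
yaw 1.348004699480104
orange-dial yaw 1.3448398821110874
yaw -1.805489692103306
yaw -1.0527871626467307
bar yaw 1.3401820200513441
t 3.13 tcp [519.6 182.2 150. ] yaw 1.343 z [ 0.001 -0.001 -1.   ] F [-0.63 -0.38  0.09] M [ 0.028 -0.043  0.032] op 85.3 q [ 0.09  0.44 -0.62  1.62  0.28  1.17 -0.83]
(array([ 0.0075, -0.0031,  0.088 ]), array([ 0.06,  0.06, -0.11])) [518.30844016 190.0848403   57.        ]
```

play_rows(deltas=[0.004,-0.0015,0.01,0,0,0,0.0075,-0.003,0.025,0,0,0,0.0075,-0.003,0.042,0,0,0,0.0075,-0.003,0.056,0,0,0,0.0075,-0.003,0.068,0,0,0,0.0075,-0.003,0.076,0,0,0,0.0075,-0.003,0.082,0,0,0,0.0075,-0.003,0.086,0,0,0,0.0075,-0.003,0.086,0,0,0,0.0075,-0.003,0.086,0,0,0], fingers=0.04, newtons=25)

```text
time: 3.97
tcp_pos: [518.3, 192.1, 63.9]
tool_rot: [[0.224, 0.975, 0.001], [0.975, -0.224, 0.0], [0.0, 0.001, -1.0]]
contact_force: [0.3, -0.7, 0.8]
opening: 40.1
```

```bash
python3 - <<'E'
from h import *
st()
c=env.camera_model("wrist");im=env.snapshot("wrist");st();c=env.camera_model("wrist");
print(mv([518.3,190,62],down(1.345)))
print(proj(c,[[518.3,190,79],[518.3,190,57]]))
cv2.imwrite("pics/w3.png",im[:,:,::-1])
im=env.snapshot("scene");cv2.imwrite("pics/s3.png",cv2.resize(im[180:330,300:500,::-1],None,fx=4,fy=4,interpolation=cv2.INTER_CUBIC))
E
```

```text
t 3.97 tcp [518.3 192.1  63.9] yaw 1.345 z [ 0.001  0.    -1.   ] F [ 0.3  -0.68  0.79] M [ 0.019 -0.064  0.019] op 40.1 q [ 0.04  0.54 -0.59  1.71  0.35  1.   -0.9 ]
t 4.02 tcp [518.5 192.2  64.2] yaw 1.345 z [ 0.001  0.001 -1.   ] F [ 0.17 -0.68 -0.36] M [ 0.044  0.021 -0.043] op 40.1 q [ 0.04  0.54 -0.59  1.71  0.35  1.   -0.9 ]
(array([-0.0022,  0.0003,  0.0022]), array([ 0.06, -0.04,  0.02]))
[[315.50716681 335.6620417 ]
 [315.4692301  310.41173603]]
```

View pics/w3.png

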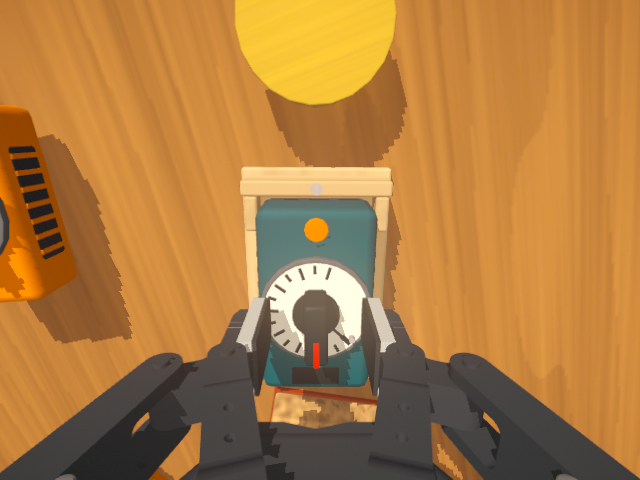

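View pics/s3.png

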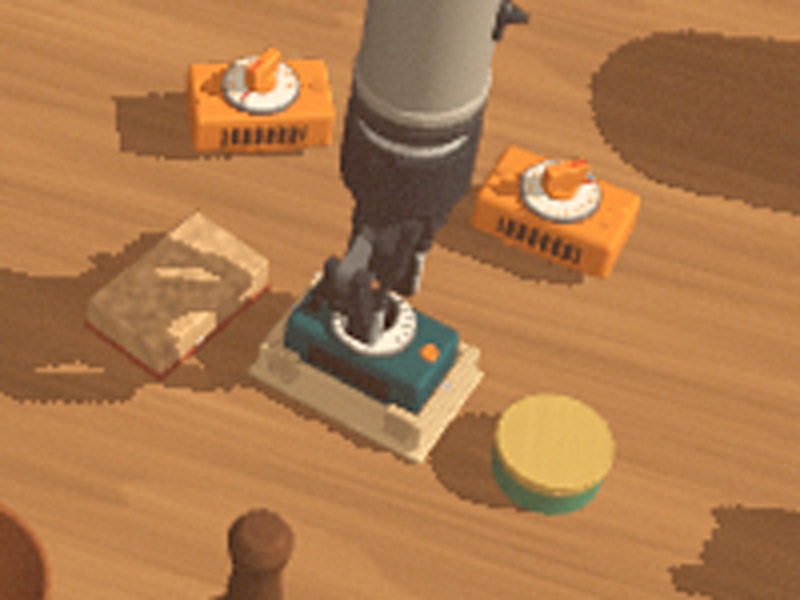

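play_rows(deltas=[-0.002,0.0003,0.002,0,0,0,-0.002,0.0003,0.002,0,0,0,-0.002,0.0003,0.002,0,0,0], fingers=0.02)

```text
time: 4.32
tcp_pos: [517.9, 189.6, 61.7]
tool_rot: [[0.224, 0.975, 0.0], [0.975, -0.224, -0.0], [-0.0, 0.0, -1.0]]
contact_force: [0.4, 0.7, 1.1]
opening: 20.2
```

play_rows(deltas=[0,0,0,0,0,0,0,0,0,0,0,0,0,0,0,0,0,0,0,0,0,0,0,0,0,0,0,0,0,0], fingers=0.0, newtons=25)

```text
time: 4.73
tcp_pos: [517.8, 189.9, 61.8]
tool_rot: [[0.224, 0.975, 0.0], [0.975, -0.224, -0.0], [-0.0, 0.0, -1.0]]
contact_force: [-1.3, -1.0, 2.6]
opening: 8.9
```

```bash
python3 - <<'E'
from h import *
st()
im=env.snapshot("wrist");cv2.imwrite("pics/w4.png",cv2.resize(im[150:450,150:490,::-1],None,fx=2,fy=2))
st()
E
```

```text
t 4.73 tcp [517.8 189.9  61.8] yaw 1.345 z [ 0. -0. -1.] F [-1.35 -1.    2.65] M [-0.174  0.148 -0.003] op 8.9 q [ 0.04  0.54 -0.59  1.71  0.35  0.99 -0.9 ]
t 4.78 tcp [517.8 189.8  61.8] yaw 1.345 z [ 0. -0. -1.] F [-1.91 -1.2   2.33] M [-0.137  0.195  0.053] op 9.1 q [ 0.04  0.54 -0.59  1.71  0.35  0.99 -0.9 ]
```

View pics/w4.png

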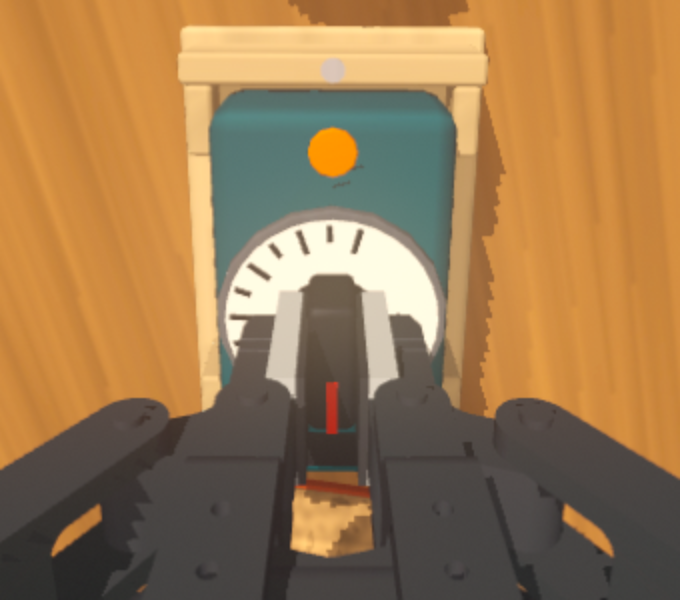

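play_rows(deltas=[0,0,-0.0005,0,0,-5,0,0,-0.0005,0,0,-10,0,0,-0.0005,0,0,-15,0,0,-0.0005,0,0,-20,0,0,-0.0005,0,0,-25,0,0,-0.0005,0,0,-30,0,0,-0.0005,0,0,-35,0,0,-0.0005,0,0,-37,0,0,-0.0005,0,0,-37])

```text
time: 5.53
tcp_pos: [517.4, 189.9, 61.8]
tool_rot: [[-0.409, 0.913, -0.001], [0.913, 0.409, 0.0], [0.001, -0.001, -1.0]]
contact_force: [-1.1, 0.5, 1.0]
opening: 9.3
```

```bash
python3 - <<'E'
from h import *
st()
im=env.snapshot("wrist");cv2.imwrite("pics/w5.png",cv2.resize(im[150:450,150:490,::-1],None,fx=2,fy=2))
st()
E
```

```text
t 5.53 tcp [517.4 189.9  61.8] yaw 1.992 z [-0.001  0.    -1.   ] F [-1.08  0.54  1.05] M [-0.091  0.197 -0.023] op 9.3 q [ 0.14  0.58 -0.74  1.71  0.45  1.02 -0.33]
t 5.58 tcp [517.5 189.8  61.8] yaw 1.99 z [-0.001  0.    -1.   ] F [-0.55  0.63  0.56] M [-0.021  0.226  0.021] op 9.3 q [ 0.14  0.58 -0.74  1.71  0.45  1.02 -0.33]
```

View pics/w5.png

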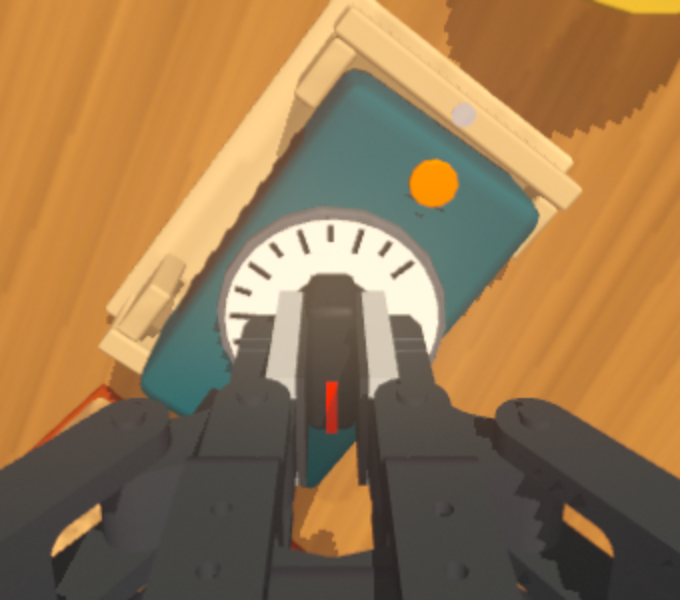

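play_rows(deltas=[0,0,0,0,0,-2,0,0,0,0,0,-4,0,0,0,0,0,-5,0,0,0,0,0,-5])

```text
time: 5.92
tcp_pos: [517.4, 189.8, 61.8]
tool_rot: [[-0.486, 0.874, -0.001], [0.874, 0.486, -0.0], [0.0, -0.001, -1.0]]
contact_force: [-0.5, -0.5, -0.2]
opening: 9.3
```

```bash
python3 - <<'E'
from h import *
m=[]
for i in range(4):
    env.snapshot("top"); m.append(env.read_state()['moment'])
print(np.mean(m,0)); st()
E
```

```text
[-0.01939816  0.27626536  0.02316169]
t 6.12 tcp [517.5 189.8  61.8] yaw 2.078 z [-0.001 -0.    -1.   ] F [-0.99  0.26 -1.03] M [ 0.019  0.3   -0.002] op 9.4 q [ 0.16  0.59 -0.76  1.71  0.46  1.03 -0.25]
```

play_rows(deltas=[0,0,0,0,0,-2,0,0,0,0,0,-4,0,0,0,0,0,-4])

```text
time: 6.37
tcp_pos: [517.6, 189.9, 61.9]
tool_rot: [[-0.546, 0.838, -0.001], [0.838, 0.546, 0.0], [0.0, -0.0, -1.0]]
contact_force: [-1.2, -0.1, -1.0]
opening: 9.3
```

```bash
python3 - <<'E'
from h import *
m=[]
for i in range(3):
    im=env.snapshot("wrist"); m.append(env.read_state()['moment'])
print(np.mean(m,0)); st()
cv2.imwrite("pics/w6.png",cv2.resize(im[150:450,150:490,::-1],None,fx=2,fy=2))
E
```

```text
[ 0.04465924  0.19108974 -0.0162109 ]
t 6.52 tcp [517.7 189.9  61.9] yaw 2.147 z [-0.  0. -1.] F [-0.45  0.26 -2.2 ] M [ 0.044  0.164 -0.022] op 9.9 q [ 0.17  0.6  -0.77  1.71  0.47  1.03 -0.19]
```

View pics/w6.png

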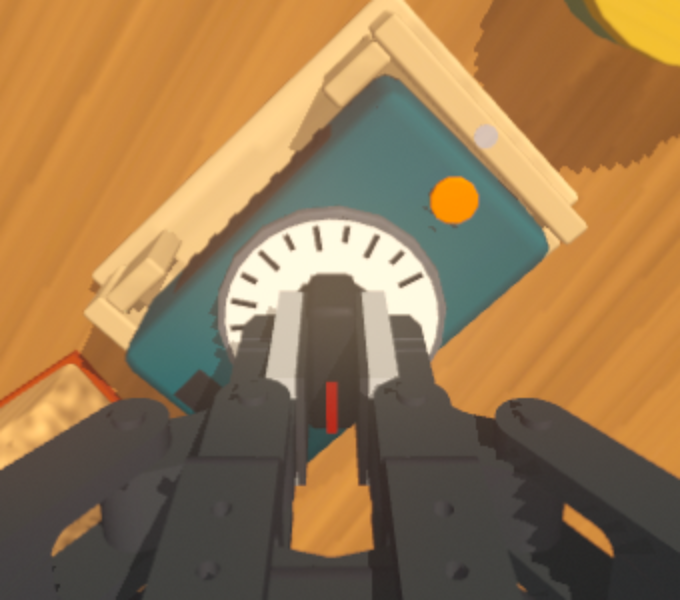

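```bash
python3 - <<'E'
from h import *
c=env.camera_model("wrist")
u=lambda p: np.array(p,float)/2+np.array([150,150])-0.25
k=np.array([517.7,189.9])
def yaw(q,z): d=atz(c,u([q]),z)[0][:2]-k; return np.arctan2(d[1],d[0]),np.linalg.norm(d)
print("orange",yaw((455,200),52)); print("ticks",[yaw(q,57) for q in((411,275),(398,256),(372,245),(346,233),(317,238),(290,243))])
P=atz(c,u([(388,78),(133,345)]),50); d=P[0]-P[1];print("edge yaw",np.arctan2(d[1],d[0]))
P=atz(c,u([(372,12),(92,275)]),30); d=P[0]-P[1];print("rest edge yaw",np.arctan2(d[1],d[0]))
s=env.read_state();print(2.147)
E
```

```text
orange (np.float64(1.3296424577380765), np.float64(39.03811138025212))
ticks [(np.float64(1.0885568766090885), np.float64(21.25864825823833)), (np.float64(1.3496302956682908), np.float64(21.579929595799616)), (np.float64(1.6532085474495397), np.float64(20.133152394459344)), (np.float64(1.9691009970483448), np.float64(20.9214286926677)), (np.float64(2.2883507758848), np.float64(19.586720814813376)), (np.float64(2.5978471439420114), np.float64(20.20493854357653))]
edge yaw 1.3973958661754748
rest edge yaw 1.324528642711215
2.147
```

play_rows(deltas=[0,0,0,0,0,-2,0,0,0,0,0,-3,0,0,0,0,0,-3])

```text
time: 6.77
tcp_pos: [517.5, 189.8, 61.9]
tool_rot: [[-0.587, 0.809, -0.001], [0.809, 0.587, 0.0], [0.001, -0.001, -1.0]]
contact_force: [-1.5, 0.5, -1.2]
opening: 9.2
```

```bash
python3 - <<'E'
from h import *
m=[];f=[]
for i in range(4):
    c=env.camera_model("wrist")
    im=env.snapshot("wrist"); s=env.read_state();m.append(s['moment']);f.append(s['contact_force'])
print(np.mean(m,0),np.mean(f,0)); st()
np.save("w7c.npy",c,allow_pickle=True)
cv2.imwrite("pics/w7.png",cv2.resize(im[150:450,150:490,::-1],None,fx=2,fy=2))
E
```

```text
[ 0.07086191  0.44932241 -0.62683827] [-1.2009146   0.22739879 -1.15793484]
t 6.97 tcp [517.5 189.8  61.9] yaw 2.199 z [-0.001 -0.    -1.   ] F [-1.07  0.4  -0.85] M [ 0.067  0.452 -0.653] op 9.1 q [ 0.17  0.6  -0.79  1.71  0.48  1.04 -0.15]
```

View pics/w7.png

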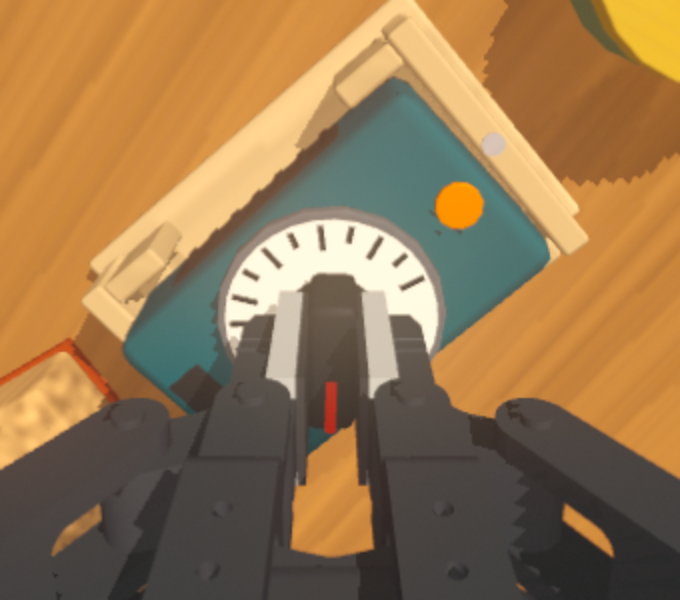

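play_rows(deltas=[0,0,0,0,0,0,0,0,0,0,0,0,0,0,0,0,0,0], fingers=0.035)

```text
time: 7.22
tcp_pos: [518.9, 190.2, 62.7]
tool_rot: [[-0.59, 0.808, 0.002], [0.808, 0.59, 0.0], [-0.001, 0.002, -1.0]]
contact_force: [0.9, -0.4, -0.4]
opening: 35.3
```

play_rows(deltas=[0,0,-0.015,0,0,0,0,0,-0.04,0,0,0,0,0,-0.065,0,0,6,0,0,-0.083,0,0,12,0,0,-0.083,0,0,18,0,0,-0.083,0,0,24,0,0,-0.083,0,0,30,0,0,-0.083,0,0,36,0,0,-0.083,0,0,42,0,0,-0.083,0,0,48,0,0,-0.083,0,0,49,0,0,-0.083,0,0,49], fingers=0.0854)

```text
time: 8.22
tcp_pos: [518.2, 190.1, 145.5]
tool_rot: [[0.221, 0.975, 0.001], [0.975, -0.221, -0.0], [0.0, 0.001, -1.0]]
contact_force: [0.1, 0.7, 0.1]
opening: 85.6
```

```bash
python3 - <<'E'
from h import *
for i in range(2):
    c=env.camera_model("wrist");im=env.snapshot("wrist")
s=st();np.save("w8c.npy",c,allow_pickle=True)
cv2.imwrite("pics/w8.png",cv2.resize(im[120:340,200:440,::-1],None,fx=2.7,fy=2.7,interpolation=cv2.INTER_CUBIC))
E
```

```text
t 8.32 tcp [518.  190.1 145.3] yaw 1.348 z [ 0.001  0.    -1.   ] F [ 0.41 -0.64 -1.01] M [ 0.026 -0.023  0.033] op 85.6 q [ 0.09  0.45 -0.65  1.62  0.29  1.17 -0.85]
```

View pics/w8.png

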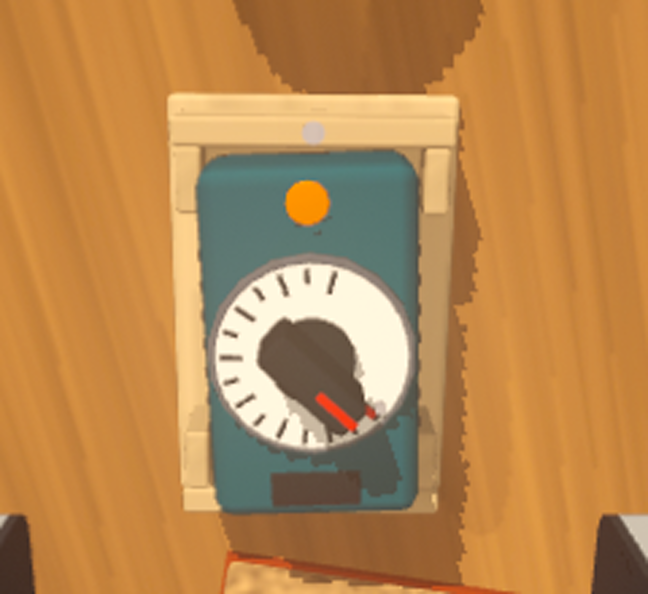

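```bash
python3 - <<'E'
from h import *
c=np.load("w8c.npy",allow_pickle=True).item()
u=lambda p: np.array(p,float)/2.7+np.array([200,120])-0.5+0.5/2.7
Dd=atz(c,u([(311.5,254),(311.5,451),(208,353),(414,353)]),57);cx=(Dd[:2].mean(0)+Dd[2:].mean(0))/2;print(cx)
o=atz(c,u([(307,203)]),53)[0]; e=atz(c,u([(316.5,488)]),52.5)[0]
d=o-e;y1=np.arctan2(d[1],d[0]);d=o-cx;y2=np.arctan2(d[1],d[0]);d=cx-e;y3=np.arctan2(d[1],d[0]);print(y1,y2,y3)
p=atz(c,u([(372,412)]),57)[0]-cx;print("pointer",np.arctan2(p[1],p[0]))
L=atz(c,u([(333,281),(307,276)]),57)-cx;print("ticks",np.arctan2(L[:,1],L[:,0]))
st();print(mv([cx[0],cx[1],17],down(y1)))
E
```

```text
[518.13951434 190.40341522  57.        ]
1.3803140576042907 1.3762121109438559 1.3842358818478733
pointer -1.0076107138670387
ticks [1.07431939 1.40000918]
t 8.32 tcp [518.  190.1 145.3] yaw 1.348 z [ 0.001  0.    -1.   ] F [ 0.41 -0.64 -1.01] M [ 0.026 -0.023  0.033] op 85.6 q [ 0.09  0.45 -0.65  1.62  0.29  1.17 -0.85]
(array([ 0.0003, -0.    ,  0.1283]), array([ 0.03, -0.01, -1.86]))
```

play_rows(deltas=[0.0003,0,0.015,0,0,-1,0.0003,0,0.035,0,0,-1.9,0.0003,0,0.055,0,0,-1.9,0.0003,0,0.075,0,0,-1.9,0.0003,0,0.092,0,0,-1.9,0.0003,0,0.107,0,0,-1.9,0.0003,0,0.118,0,0,-1.9,0.0003,0,0.125,0,0,-1.9,0.0003,0,0.128,0,0,-1.9,0.0003,0,0.128,0,0,-1.9,0.0003,0,0.128,0,0,-1.9])

```text
time: 9.23
tcp_pos: [518.5, 190.5, 17.7]
tool_rot: [[0.191, 0.982, 0.001], [0.982, -0.191, 0.001], [0.001, 0.001, -1.0]]
contact_force: [0.6, -0.5, -0.2]
opening: 85.4
```

```bash
python3 - <<'E'
from h import *
st()
im=env.snapshot("wrist");cv2.imwrite("pics/w9.png",im[:,:,::-1]);st()
E
```

```text
t 9.23 tcp [518.5 190.5  17.7] yaw 1.379 z [ 0.001  0.001 -1.   ] F [ 0.59 -0.48 -0.18] M [0.035 0.013 0.014] op 85.4 q [ 0.04  0.6  -0.59  1.75  0.41  0.91 -0.91]
t 9.28 tcp [518.7 190.6  18. ] yaw 1.379 z [ 0.002  0.001 -1.   ] F [-0.1   0.35  0.66] M [-0.002 -0.024  0.046] op 85.5 q [ 0.04  0.6  -0.59  1.75  0.41  0.91 -0.91]
```

View pics/w9.png

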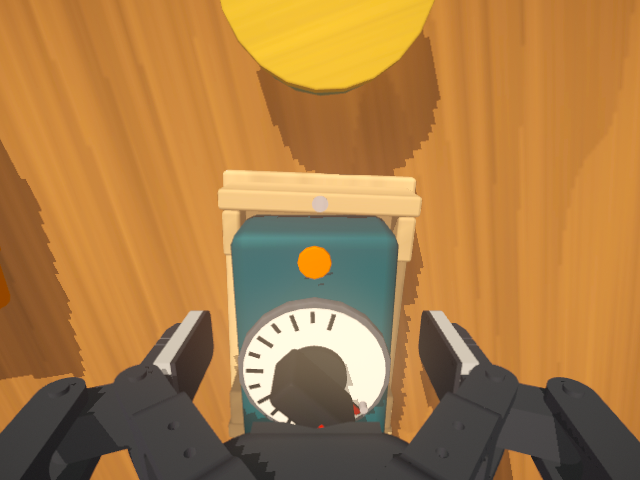

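play_rows(deltas=[0,0,0,0,0,0,0,0,0,0,0,0,0,0,0,0,0,0,0,0,0,0,0,0,0,0,0,0,0,0,0,0,0,0,0,0], fingers=0.02, newtons=70)

```text
time: 9.78
tcp_pos: [518.0, 190.6, 18.1]
tool_rot: [[0.191, 0.982, 0.001], [0.982, -0.191, 0.0], [0.0, 0.0, -1.0]]
contact_force: [-1.7, 0.4, 5.9]
opening: 55.0
```

```bash
python3 - <<'E'
from h import *
s=st()
im=env.snapshot("wrist");cv2.imwrite("pics/w10.png",im[:,:,::-1]);st()
E
```

```text
t 9.78 tcp [518.  190.6  18.1] yaw 1.378 z [ 0.001  0.    -1.   ] F [-1.67  0.41  5.85] M [-0.125  0.482 -0.151] op 55.0 q [ 0.04  0.6  -0.59  1.75  0.41  0.91 -0.91]
t 9.83 tcp [518.  190.6  18.1] yaw 1.378 z [ 0.001  0.    -1.   ] F [-2.98 -0.71  5.3 ] M [-0.067  0.47  -0.088] op 55.1 q [ 0.04  0.6  -0.59  1.75  0.41  0.91 -0.91]
```

View pics/w10.png

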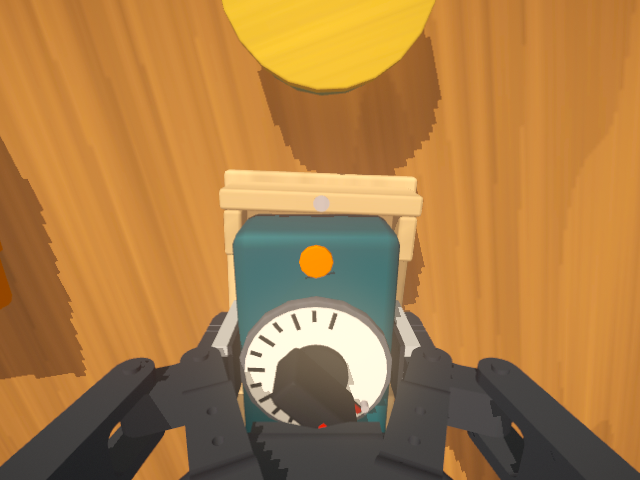

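play_rows(deltas=[0,0,-0.003,0,0,0,0,0,-0.01,0,0,0,0,0,-0.022,0,0,0,0,0,-0.04,0,0,0,0,0,-0.065,0,0,0,0,0,-0.095,0,0,0,0,0,-0.125,0,0,0,0,0,-0.15,0,0,0,0,0,-0.165,0,0,0,0,0,-0.17,0,0,0,0,0,-0.17,0,0,0])

```text
time: 10.75
tcp_pos: [518.4, 190.7, 189.0]
tool_rot: [[0.191, 0.982, 0.003], [0.982, -0.191, 0.001], [0.001, 0.003, -1.0]]
contact_force: [-0.8, -0.6, -2.8]
opening: 55.0
```

```bash
cat >> h.py <<'E'
A=.25
def logR(psi): return rz(psi)@np.c_[[np.cos(A),0,np.sin(A)],[0,1,0],[-np.sin(A),0,np.cos(A)]]  # cols: up-slope, grain, normal
def toolR(psi): 
    R=logR(psi); return np.c_[R[:,1],np.cross(-R[:,2],R[:,1]),-R[:,2]]
E
python3 - <<'E'
from h import *
s=st(); im=env.snapshot("wrist");cv2.imwrite("pics/w11.png",im[:,:,::-1])
R=logR(.228); M=np.array([490.3,-240.5,85.8]); V=M-75*R[:,1]+60*R[:,2];print(V,toolR(.228).round(3))
print(mv(V+[0,0,0],toolR(.228))); print(mv(V+[0,0,20],toolR(.228)))
E
```

```text
t 10.75 tcp [518.4 190.7 189. ] yaw 1.379 z [ 0.003  0.001 -1.   ] F [-0.83 -0.56 -2.82] M [-0.033  0.024 -0.068] op 55.0 q [ 0.1   0.42 -0.67  1.56  0.27  1.26 -0.8 ]
[ 492.79215555 -316.91426928  143.9347453 ] [[-0.226  0.944  0.241]
 [ 0.974  0.219  0.056]
 [ 0.     0.247 -0.969]]
(array([-0.5024,  0.0725,  0.0435]), array([-14.11,   3.03, -23.94]))
(array([-0.5024,  0.0725,  0.0235]), array([-14.11,   3.03, -23.94]))
```

View pics/w11.png

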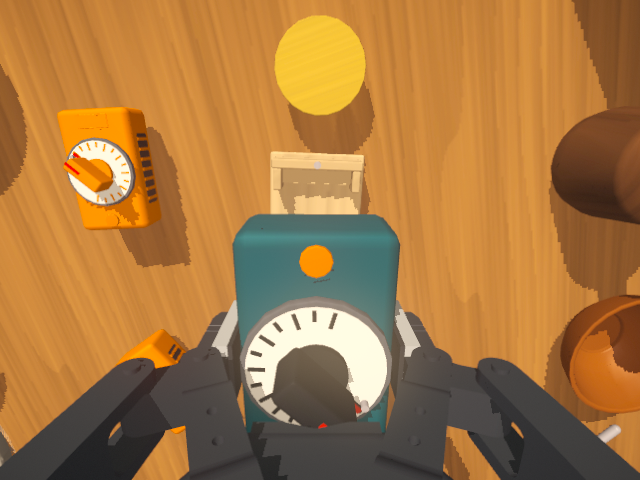

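play_rows(deltas=[-0.02,0.003,0,0,0,-1,-0.05,0.007,0,-1,0,-3,-0.088,0.013,0,-2,0.3,-5,-0.126,0.018,0,-3,0.6,-7,-0.164,0.024,0,-4,1,-9,-0.202,0.029,0,-5,1.3,-11,-0.24,0.035,0,-6.5,1.6,-13,-0.278,0.04,0,-8,2,-15,-0.316,0.046,0,-10,2.3,-17,-0.354,0.051,0,-12,2.6,-19,-0.392,0.057,0,-14,3,-22,-0.43,0.062,0,-14.1,3.03,-24])

```text
time: 11.8
tcp_pos: [492.7, -245.5, 184.4]
tool_rot: [[-0.227, 0.945, 0.236], [0.974, 0.22, 0.058], [0.003, 0.243, -0.97]]
contact_force: [-0.3, 0.3, -2.5]
opening: 55.1
```

```bash
python3 - <<'E'
from h import *
s=st()
print(mv([ 492.8, -316.9,  143.9],toolR(.228)))
E
```

```text
t 11.8 tcp [ 492.7 -245.5  184.4] yaw 1.8 z [ 0.236  0.058 -0.97 ] F [-0.33  0.34 -2.54] M [-0.165  0.365 -0.024] op 55.1 q [ 1.04  0.28 -0.6   1.75 -0.    0.97  0.7 ]
(array([-0.0697, -0.0254,  0.0352]), array([-0.25, -0.17,  0.04]))
```

play_rows(deltas=[-0.02,-0.007,0.006,-0.2,-0.1,0,-0.04,-0.014,0.014,-0.2,-0.1,0,-0.055,-0.02,0.023,-0.2,-0.1,0,-0.065,-0.0245,0.031,-0.2,-0.1,0,-0.0697,-0.0254,0.035,-0.2,-0.1,0,-0.0697,-0.0254,0.035,-0.2,-0.1,0,-0.0697,-0.0254,0.035,-0.2,-0.1,0,-0.0697,-0.0254,0.035,-0.2,-0.1,0])

```text
time: 12.47
tcp_pos: [497.7, -313.2, 147.3]
tool_rot: [[-0.229, 0.942, 0.245], [0.973, 0.222, 0.057], [-0.001, 0.251, -0.968]]
contact_force: [0.3, 0.5, -1.6]
opening: 55.1
```

```bash
python3 - <<'E'
from h import *
s=st(); c=env.camera_model("wrist"); im=env.snapshot("wrist");c2=env.camera_model("wrist");s=st();print(c2['tvec']-c['tvec'])
cv2.imwrite("pics/w12.png",im[:,:,::-1]);np.save("w12c.npy",c,allow_pickle=True);np.save("w12s.npy",s,allow_pickle=True)
E
```

```text
t 12.47 tcp [ 497.7 -313.2  147.3] yaw 1.802 z [ 0.245  0.057 -0.968] F [ 0.28  0.46 -1.6 ] M [-0.071  0.337  0.013] op 55.1 q [ 1.08  0.4  -0.56  1.7   0.03  0.92  0.79]
t 12.52 tcp [ 497.7 -313.5  147.6] yaw 1.802 z [ 0.245  0.056 -0.968] F [-0.84 -0.16 -2.78] M [-0.055  0.374  0.005] op 55.0 q [ 1.08  0.4  -0.56  1.7   0.03  0.92  0.79]
[-0.0534989  -0.30162608 -0.22133762]
```

View pics/w12.png

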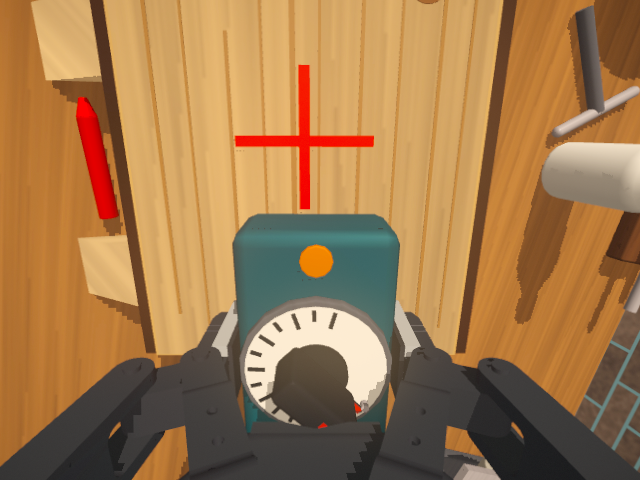

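```bash
cat > m3.py <<'E'
from h import *
c=np.load("w12c.npy",allow_pickle=True).item();s=np.load("w12s.npy",allow_pickle=True).item()
im=cv2.imread("pics/w12.png")
b,g,r=[im[:,:,i].astype(int) for i in range(3)]
m=((r>180)&(g<80)&(b<80)).astype(np.uint8); m[212:]=0; m[:,:200]=0
ys,xs=np.nonzero(m);print(xs.min(),xs.max(),ys.min(),ys.max())
# vertical arm centreline
V=[];H=[]
for y in list(range(68,130,2))+list(range(154,206,2)):
    q=np.nonzero(m[y])[0]; V.append((q.mean(),y))
for x in list(range(240,294,2))+list(range(318,370,2)):
    q=np.nonzero(m[:,x])[0]; H.append((x,q.mean()))
V=np.array(V);H=np.array(H)
pv=np.polyfit(V[:,1],V[:,0],1);ph=np.polyfit(H[:,0],H[:,1],1)
# intersection
x=(pv[0]*ph[1]+pv[1])/(1-pv[0]*ph[0]);y=ph[0]*x+ph[1];print("centre px",x,y)
M=atz(c,[(x,y)],86.)[0];print("mark",M)
n=logR(.228)[:,2]
e=[(xs.min()-.0,np.polyval(ph,xs.min())),(xs.max()+.0,np.polyval(ph,xs.max())),(np.polyval(pv,ys.min()),ys.min()),(np.polyval(pv,ys.max()),ys.max())]
E=onplane(c,e,M,n);print(E.round(1).tolist(),np.linalg.norm(E[0]-E[1]),np.linalg.norm(E[2]-E[3]))
for psi in(.228,):
    d=E[2]-E[3];print("psi grain",-np.arctan2(d[0],d[1]))
    d=E[1]-E[0];print("psi cross",np.arctan2(d[1],d[0]),"slope",np.arctan2(d[2],np.hypot(*d[:2])))
print("scene/top check",proj(env.camera_model("top"),M),proj(env.camera_model("scene"),M))
# PnP
obj=np.array([[-38,0,0],[38,0,0],[0,38,0],[0,-38,0],[0,0,0.]])
ok,rv,tv=cv2.solvePnP(obj,np.array(e+[(x,y)],float),K(c),D(c),flags=cv2.SOLVEPNP_ITERATIVE)
Rc=cv2.Rodrigues(c['rvec'])[0];Rw=Rc.T@cv2.Rodrigues(rv)[0];print("pnp pos",Rc.T@(tv.ravel()-c['tvec']),"n",Rw[:,2],n)
# face edges in wrist picture check
E
python3 m3.py
```

```text
235 373 65 208
centre px 304.22328551844936 140.75707126703625
mark [ 490.80604623 -239.63477414   86.        ]
[[454.7, -247.9, 76.5], [526.8, -231.3, 95.4], [482.1, -202.5, 86.0], [499.4, -276.4, 86.0]] 76.36404818483447 75.86545765072827
psi grain 0.22983207633780547
psi cross 0.2268656967071747 slope 0.24999984578751727
scene/top check [[442.43459031 275.38202721]] [[239.43505764 198.02459933]]
pnp pos [ 490.72413978 -239.64171124   86.31552371] n [-0.22474605 -0.0747706   0.97154443] [-0.24100124 -0.05592065  0.96891242]
```

```bash
python3 - <<'E'
from h import *
c=np.load("w12c.npy",allow_pickle=True).item();s=np.load("w12s.npy",allow_pickle=True).item()
im=cv2.imread("pics/w12.png")
R=np.array(s['tool_rot']);p=np.array(s['tcp_pos'])
W=lambda q: p+np.asarray(q,float)@R.T
t=np.linspace(0,2*np.pi,73)
for r,z in((27,-39),):
    q=np.c_[r*np.cos(t),r*np.sin(t),z+0*t]+[-0.2,0,0]
    for a in proj(c,W(q)): cv2.circle(im,tuple(int(round(v)) for v in a),1,(255,0,255),-1)
b=[]
for y in(-28,28):
    for x in np.linspace(-48,48,40): b.append([x,y,-34])
for y in np.linspace(-28,28,30): b.append([48,y,-34]); b.append([48,y,0])
for a in proj(c,W(b)): cv2.circle(im,tuple(int(round(v)) for v in a),1,(0,0,255),-1)
cv2.imwrite("pics/w12o.png",cv2.resize(im[190:450,190:450],None,fx=2.3,fy=2.3))
E
```

```text
(no output)
```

View pics/w12o.png

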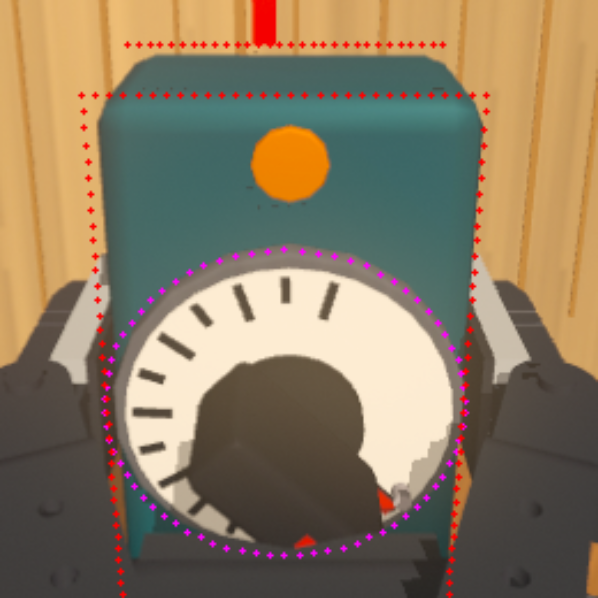

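```bash
python3 - <<'E'
from h import *
c=np.load("w12c.npy",allow_pickle=True).item();s=np.load("w12s.npy",allow_pickle=True).item()
R=np.array(s['tool_rot']);p=np.array(s['tcp_pos'])
u=lambda q: np.array(q,float)/2.3+np.array([190,190])-0.5+.5/2.3
def tool(q,z):
    P=onplane(c,u([q]),p+R[:,2]*z,R[:,2])[0]; return (R.T@(P-p)).round(2)
for z in(-39,-36): print(z,"ringtop",tool((287,245),z),"L",tool((115,405),z),"R",tool((464,405),z),"orange",tool((290,164),z+4),"front top",tool((290,97),z+5))
# w8 in its tool frame (TCP 518,190.1,145.3 yaw 1.348), meter yaw 1.380, orange rel dial
c8=np.load("w8c.npy",allow_pickle=True).item()
u8=lambda p: np.array(p,float)/2.7+np.array([200,120])-0.5+0.5/2.7
a=atz(c8,u8([(307,203)]),53)[0];d=atz(c8,u8([(311.5,352.5)]),57)[0];print(np.linalg.norm((a-d)[:2]))
for z in (57,52): 
    P=atz(c8,u8([(311.5,254),(311.5,451)]),z);print(P.mean(0))
E
```

```text
-39 ringtop [ 27.56   0.38 -39.  ] L [  1.2  -25.38 -39.  ] R [  1.25  26.88 -39.  ] orange [ 38.14   0.79 -35.  ] front top [ 47.62   0.78 -34.  ]
-36 ringtop [ 26.12   0.37 -36.  ] L [ -0.99 -26.13 -36.  ] R [ -0.94  27.63 -36.  ] orange [ 37.05   0.79 -32.  ] front top [ 46.8    0.79 -31.  ]
37.42992822421305
[518.12034154 190.03714957  57.        ]
[517.74925584 188.40711986  52.        ]
```

```bash
cat > tgt.py <<'E'
from h import *
import sys
R=toolR(.228);M=np.array([490.8,-239.6,86.])
h=float(sys.argv[1])
T=M-h*R[:,2]-R[:,:2]@np.array([.4,.3])
s=env.read_state();st();print(mv(T,R))
p=np.array(s['tcp_pos']);print("rel to mark in tool axes",(R.T@(p-M)).round(2))
F=np.array(s['contact_force']);print("F along normal",-F@R[:,2])
E
python3 tgt.py 16; cat > favg.py <<'E'
from h import *
R=toolR(.228);f=[];m=[];p=[]
import sys
for i in range(int(sys.argv[1])):
    env.snapshot("top"); s=env.read_state();f.append(s['contact_force']);m.append(s['moment']);p.append(s['tcp_pos'])
M=np.array([490.8,-239.6,86.])
Q=np.array(s['tool_rot'])
print("F tool",(np.mean(f,0)@R).round(2),"M tool",(np.mean(m,0)@R).round(3),"pos",((np.mean(p,0)-M)@R).round(2),"rotdev deg",np.degrees(cv2.Rodrigues(R.T@Q)[0].ravel()).round(2),s['time'])
E
python3 favg.py 4; python3 tgt.py 16
```

```text
t 12.52 tcp [ 497.7 -313.5  147.6] yaw 1.802 z [ 0.245  0.056 -0.968] F [-0.84 -0.16 -2.78] M [-0.055  0.374  0.005] op 55.0 q [ 1.08  0.4  -0.56  1.7   0.03  0.92  0.79]
(array([ 0.0732, -0.0059,  0.0461]), array([0.24, 0.05, 0.2 ]))
rel to mark in tool axes [-73.51   5.61 -62.17]
F along normal -2.4794726247218724
F tool [ 0.02 -0.38  2.75] M tool [ 0.387  0.011 -0.006] pos [-74.21   5.23 -62.32] rotdev deg [-0.22 -0.11 -0.12] 12.7167
t 12.72 tcp [ 497.2 -314.7  147.5] yaw 1.8 z [ 0.245  0.055 -0.968] F [ 0.32 -0.14 -2.46] M [-0.105  0.416 -0.007] op 54.9 q [ 1.09  0.4  -0.56  1.7   0.03  0.92  0.79]
(array([ 0.0743, -0.0052,  0.0461]), array([0.22, 0.11, 0.12]))
rel to mark in tool axes [-74.56   4.87 -62.26]
F along normal -2.454356777502496
```

play_rows(deltas=[0.015,-0.001,0.005,0.2,0.1,0.1,0.035,-0.003,0.012,0.2,0.1,0.1,0.055,-0.005,0.022,0.2,0.1,0.1,0.068,-0.005,0.032,0.2,0.1,0.1,0.0745,-0.005,0.04,0.2,0.1,0.1,0.0745,-0.005,0.044,0.2,0.1,0.1,0.0745,-0.005,0.046,0.2,0.1,0.1,0.0745,-0.005,0.046,0.2,0.1,0.1,0.0745,-0.005,0.046,0.2,0.1,0.1,0.0745,-0.005,0.046,0.2,0.1,0.1,0.0745,-0.005,0.046,0.2,0.1,0.1,0.0745,-0.005,0.046,0.2,0.1,0.1])

```text
time: 13.72
tcp_pos: [486.7, -241.9, 101.3]
tool_rot: [[-0.224, 0.944, 0.241], [0.975, 0.217, 0.056], [0.0, 0.248, -0.969]]
contact_force: [0.5, -0.2, -1.8]
opening: 54.8
```

```bash
python3 favg.py 6; python3 tgt.py 11; python3 - <<'E'
from h import *
cv2.imwrite("pics/w13.png",env.snapshot("wrist")[:,:,::-1]);cv2.imwrite("pics/s13.png",cv2.resize(env.snapshot("scene")[130:280,140:340,::-1],None,fx=4,fy=4,interpolation=cv2.INTER_CUBIC))
E
```

```text
F tool [ 0.3  -0.87  2.8 ] M tool [ 0.373  0.017 -0.001] pos [ -0.78  -0.66 -15.77] rotdev deg [0.01 0.02 0.06] 14.0167
t 14.02 tcp [ 486.5 -241.2  101. ] yaw 1.798 z [ 0.241  0.056 -0.969] F [-0.36  0.54 -2.82] M [-0.022  0.349  0.011] op 55.0 q [ 1.01  0.36 -0.58  1.89  0.04  0.76  0.68]
(array([0.0002, 0.0004, 0.0047]), array([-0.01, -0.02, -0.06]))
rel to mark in tool axes [ -0.61  -0.71 -15.68]
F along normal -2.672756536699392
```

View pics/s13.png

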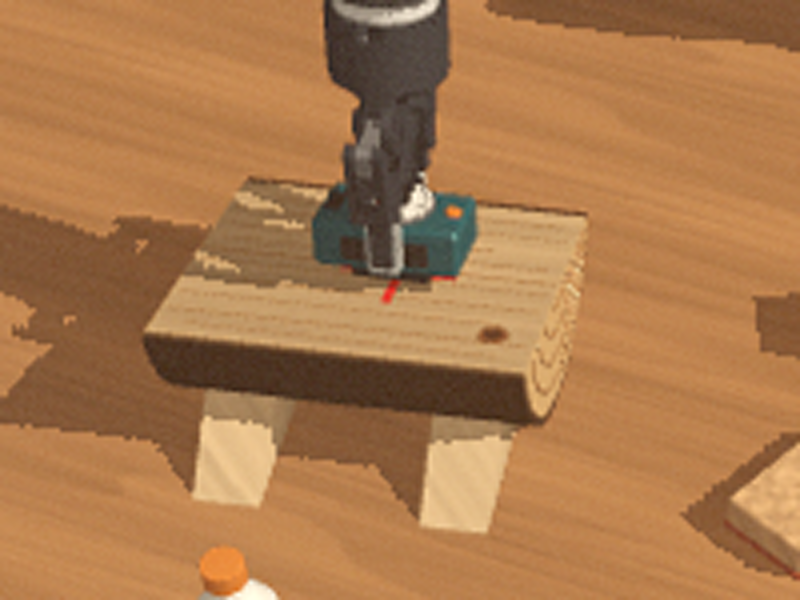

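View pics/w13.png

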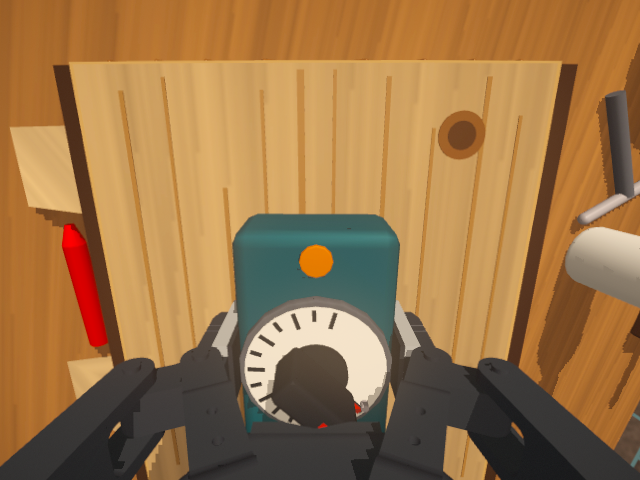

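play_rows(deltas=[0.0002,0.0004,0.0015,0,0,0,0.0002,0.0004,0.003,0,0,0,0.0002,0.0004,0.0045,0,0,0,0.0002,0.0004,0.0045,0,0,0,0.0002,0.0004,0.0045,0,0,0])

```text
time: 14.53
tcp_pos: [487.8, -240.6, 96.5]
tool_rot: [[-0.225, 0.944, 0.24], [0.974, 0.218, 0.057], [0.001, 0.247, -0.969]]
contact_force: [0.5, -0.9, -2.4]
opening: 55.1
```

```bash
python3 favg.py 5
```

```text
F tool [-0.63 -0.99  2.4 ] M tool [0.411 0.009 0.012] pos [ -0.4   -0.29 -11.15] rotdev deg [0.   0.02 0.06] 14.7833
```

play_rows(deltas=[0,0,0.001,0,0,0,0,0,0.002,0,0,0,0,0,0.002,0,0,0,0,0,0.002,0,0,0])

```text
time: 15.12
tcp_pos: [488.5, -240.7, 95.1]
tool_rot: [[-0.225, 0.944, 0.241], [0.974, 0.218, 0.056], [0.0, 0.247, -0.969]]
contact_force: [-2.1, 0.2, 0.8]
opening: 55.3
```

```bash
python3 favg.py 5
```

```text
F tool [ 0.48 -1.08 -1.58] M tool [0.517 0.088 0.01 ] pos [-0.57 -0.15 -9.41] rotdev deg [-0.01  0.    0.06] 15.3667
```

play_rows(deltas=[0,0,0.001,0,0,0,0,0,0.002,0,0,0,0,0,0.002,0,0,0,0,0,0.002,0,0,0])

```text
time: 15.7
tcp_pos: [489.0, -240.6, 93.0]
tool_rot: [[-0.225, 0.944, 0.241], [0.974, 0.218, 0.056], [0.0, 0.247, -0.969]]
contact_force: [-2.1, -0.3, 2.1]
opening: 55.3
```

```bash
python3 favg.py 8
```

```text
F tool [ 0.18 -1.13 -2.62] M tool [0.473 0.035 0.003] pos [-0.58 -0.15 -7.26] rotdev deg [-0.01  0.01  0.06] 16.1
```

play_rows(deltas=[-0.0002,-0.0002,0.001,0,0,0,-0.0002,-0.0002,0.0016,0,0,0,-0.0002,-0.0002,0.0016,0,0,0,-0.0002,-0.0002,0.0016,0,0,0])

```text
time: 16.43
tcp_pos: [489.4, -240.5, 91.4]
tool_rot: [[-0.225, 0.944, 0.241], [0.974, 0.218, 0.056], [0.001, 0.248, -0.969]]
contact_force: [-0.7, 0.1, 2.3]
opening: 55.0
```

```bash
python3 favg.py 12; python3 - <<'E'
from h import *
c=env.camera_model("wrist");s=env.read_state();im=env.snapshot("wrist")
cv2.imwrite("pics/w14.png",im[:,:,::-1]);cv2.imwrite("pics/s14.png",cv2.resize(env.snapshot("scene")[150:230,190:290,::-1],None,fx=7,fy=7,interpolation=cv2.INTER_CUBIC))
cv2.imwrite("pics/t14.png",env.snapshot("top")[:,:,::-1])
u=lambda q:q
# low edge of slope etc: compare mark projection
print(proj(c,[490.8,-239.6,86]))
st()
E
```

```text
F tool [ 0.58  0.33 -3.52] M tool [ 0.184  0.138 -0.   ] pos [-0.58 -0.18 -5.64] rotdev deg [-0.02  0.02  0.05] 17.0333
[[314.21170514 306.52547258]]
t 17.18 tcp [ 489.4 -240.5   91.4] yaw 1.798 z [ 0.241  0.056 -0.969] F [-0.77  0.82  3.95] M [0.136 0.093 0.095] op 55.0 q [ 1.    0.37 -0.57  1.89  0.05  0.74  0.67]
```

View pics/s14.png

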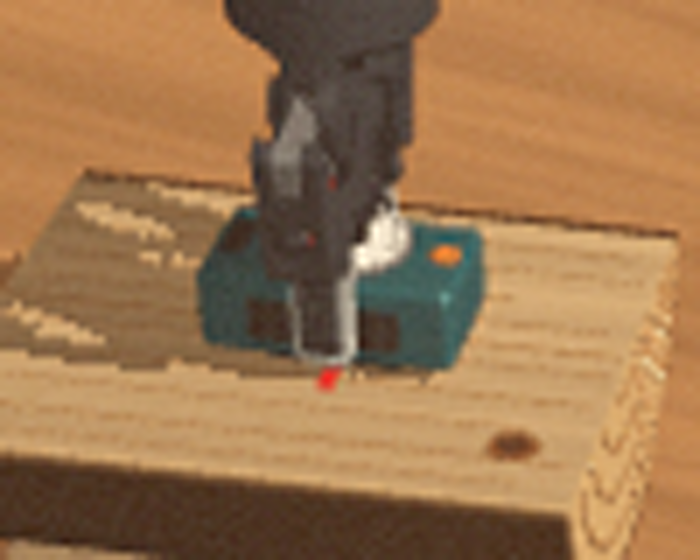

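View pics/w14.png

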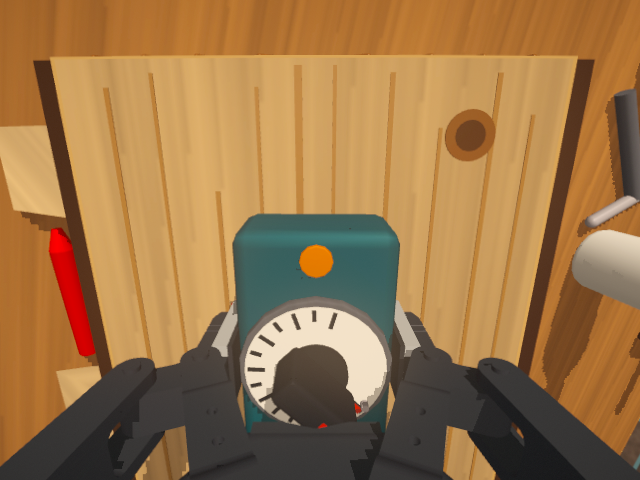

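View pics/t14.png

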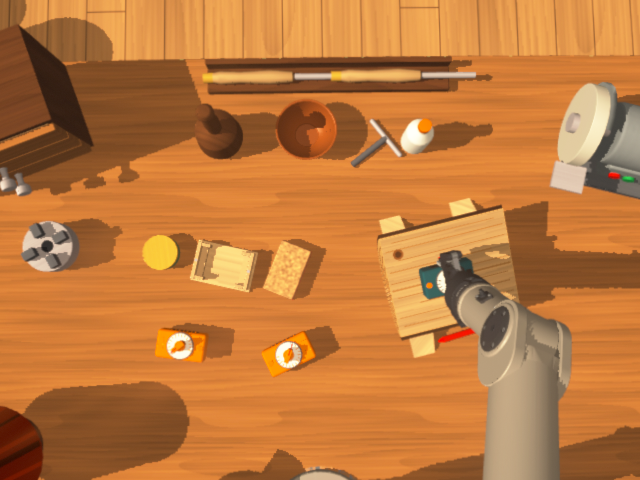

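```bash
python3 favg.py 4; python3 - <<'E'
from h import *
print(env.hand_in());st()
E
```

```text
F tool [ 0.59  1.45 -3.26] M tool [-0.001  0.157  0.031] pos [-0.58 -0.19 -5.62] rotdev deg [-0.02  0.02  0.05] 17.3833
the job is handed in; nothing more can be done
None
the job is handed in; nothing more can be done
```

I reset the peak pointer to its zero stop with the meter still in its rest. I then lifted the meter out and handed in (at about 17.4 s of the 48 s allowed) with it held on the red cross, foot pressed in about half-way.

- **Pointer:** I turned the knob counter-clockwise until it met the hard stop, where the moment jumped to 0.63 N m. After release the pointer read −1.008 rad against a zero of −1.009 rad worked out from the dial ticks. It looked unchanged in the last wrist picture.
- **Position:** In the last reading the tool sat −0.6 mm and −0.2 mm from the cross centre in its own x and y. Allowing for where the meter sits in the grip, the foot should be within about 1 mm of the cross. I could not see this directly, because the meter and fingers cover the cross.
- **Flat and along the grain:** The tool was within 0.1° of square to the face and in line with the grain. That assumes the meter did not tilt in the grip, and the wrist pictures showed no slip.
- **Press:** The push was about 6.0–6.3 N.
- **Other things:** In the last top view all the other things on the bench are where they were.

**Checks that disagreed:**
- **Foot depth:** The force puts the foot about 5.0–5.6 mm in, while the geometry gives about 4.5 mm. I aimed between the two.
- **Side force and moment:** These drifted while I held it. Side force went from about −1.1 to +1.4 N, and the moment about tool x from 0.47 to 0 N m. The measured pose stayed steady.

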